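# Crack open a sealed desiccator box to a gauge and hold it

### The job

Stand the red-tipped gap gauge on the bench with its flat face flush against the front face of the desiccator box (anywhere along it, the whole blade on the face), and let go of it. Then pull the blue lid up by its handle until the sticky seal gives, without letting it fly wide open, and finish while still holding the lid just ajar, the underside of its front edge level with the red top of the gauge and the gauge still flush. Leave the bottle, the jar and the mortar alone.

Things in the scene. Friction and masses are not known exactly. Their poses are not given: they have to be found in the camera images.
- box: White desiccator box, fixed to the bench: 180 (x) x 200 (y) x 90 mm high without its lid. Origin at the centre of its underside; z up; -x points out of its front face (the one nearer the robot), a flat vertical plane at x = -90 mm. The lid is hinged along the back top edge (x = +90 mm, 90 mm up).
- lid (a joint): Angle of the blue lid in rad: 0 shut, grows as its front edge rises (hinge axis = the box's +y axis). The lid is a 177 x 200 x 10 mm plate, 0.3 kg or so. A sticky seal under its front edge holds it: the pull at the handle peaks at 12 to 20 N in the first 0.03 rad and is gone by 0.1 rad; from there only its weight (about 2 N at the handle) remains, and it falls shut when released. With its front edge level with the gauge's top the lid stands at about 0.20 rad.
- lid_handle (a point): Middle of the lid's handle, a round steel bar of 10 mm diameter and 72 mm long, parallel to the box's y axis, on two end posts. Its centre line lies 28 mm above the lid's top face, 32 mm behind the lid's front edge (145 mm in front of the hinge line and 38 mm above it when shut); there is 23 mm free below it. The point's axes are the lid's: equal to the box's when shut.
- lid_hinge (a point): Middle of the lid's hinge line: on the box at x = +90 mm, 90 mm above the bench. The line runs along the box's y axis.
- lid_edge (a point): Middle of the lower front edge of the lid, 177 mm in front of the hinge line, 90 mm above the bench when shut. It stands 3 mm back from the box's front face.
- gauge: Gap gauge: loose set square of about 0.2 kg standing on the bench. Aluminium foot 50 (x) x 60 (y) x 18 mm high; upright steel blade 6 (x) x 30 (y) mm with a red top 125 mm above the bench; black grip post behind the blade. Origin at the centre of the foot's underside, z up. Its flat face is the +x side, at x = +25 mm, where blade (x = +19 to +25 mm, y centred) and foot are in one plane.
- gauge_grip (a point): Middle of the top of the gauge's black grip post: x = -10 mm, y = 0 in the gauge's frame, 100 mm above the bench. The post is upright, 16 x 16 mm, and free from 18 to 100 mm above the bench: carry the gauge by it (fingers on the blade would bump into the box before the face is flush). 21 mm are free between post and blade.
- gauge_face (a point): Middle of the lower edge of the gauge's flat face: x = +25 mm, z = 0 in the gauge's frame.
- gauge_top (a point): Middle of the top edge of the gauge's flat face, x = +25 mm, 125 mm up: the height to which the lid's lower front edge is to be raised, 35 mm above the box's rim.
- amber_bottle: Bystander: amber jar with black cap, 52 mm diameter, 85 mm high, origin at the centre of its underside.
- mortar: Bystander: white mortar bowl, 90 mm diameter, 60 mm high, origin at the centre of its underside.
- cream_jar: Bystander: white jar with green cap, 60 mm diameter, 55 mm high, origin at the centre of its underside.
Mind the look-alikes: they are no part of the job. What is shaped like the gauge but yellow is not meant.

How it is judged:
On the way, in this order (a step that is already met when the one before it is completed fails the run):
1. the gauge stands flush against the box's front face, released, the lid still shut (x of gauge_face in the frame of box between -0.0935 and -0.085 m and x of gauge_top in the frame of box above -0.0945 m and y of gauge_face in the frame of box between -0.086 and 0.086 m and angle between the x axis of gauge and the x axis of box, either way round below 0.045 rad and angle between gauge's own z axis and vertical below 0.045 rad and height (world z) of gauge below 0.004 m and contact force between the fingers and gauge below 0.1 N and value of joint lid below 0.02 rad), for 0.2 s.
2. the lid has broken free of its seal (value of joint lid above 0.1 rad), for 0.1 s.
At the end, for the whole second after the job is handed in: Lid held still by the gripper alone, its lower front edge within 9 mm of the gauge top's height; gauge let go on the bench, its flat face within 3.5 mm of the box front, within 0.045 rad of parallel and upright, the blade wholly in front of that face (x of gauge_face in the frame of box between -0.0935 and -0.085 m and x of gauge_top in the frame of box above -0.0945 m and y of gauge_face in the frame of box between -0.086 and 0.086 m and angle between the x axis of gauge and the x axis of box, either way round below 0.045 rad and angle between gauge's own z axis and vertical below 0.045 rad and height (world z) of gauge below 0.004 m and contact force between the fingers and gauge below 0.1 N and z of lid_edge in the frame of gauge between 0.116 and 0.134 m and velocity of joint lid between -0.05 and 0.05 rad/s and contact force between the fingers and lid above 0.5 N and contact force between each of gauge, amber_bottle, mortar, cream_jar and lid below 0.2 N); the arm keeps its last pose, push and grip.
It fails at once if the lid flies wide open (past 0.40 rad) (value of joint lid above 0.4 rad).
It fails at once if the amber bottle is moved by more than 20 mm or tipped (distance of amber_bottle from where it was at the start of the episode above 0.02 m or angle between amber_bottle's own z axis and vertical above 0.3 rad).
It fails at once if the mortar is moved by more than 20 mm or tipped (distance of mortar from where it was at the start of the episode above 0.02 m or angle between mortar's own z axis and vertical above 0.3 rad).
It fails at once if the cream jar is moved by more than 20 mm or tipped (distance of cream_jar from where it was at the start of the episode above 0.02 m or angle between cream_jar's own z axis and vertical above 0.3 rad).
It also fails if it takes over 64 s, if anything falls off the work surface, if the arm or the gripper's body presses on something with over 40 N, if the wrist force passes 120 N, or if a joint passes its speed limit or range.

### The arm

A 6-joint arm with a two-finger parallel gripper is mounted at the origin on the work surface. World frame = base frame: x ahead of the robot, y to its left, z up, the work surface at z = 0. Lengths are in m, angles in rad, forces in N, time in s.
With the tool pointing down it reaches from about 0.35 to 0.975 m from the base axis. Payload 4.9 kg.
Tool frame: the origin (TCP) lies at the very end of the fingers, on their centre line; the grasp point (between the pads) lies 19 mm behind it (manip.hold_point_z is the distance from the TCP to the grasp point, in m); z points along the fingers, y is the direction in which the jaws open and shut (so a half turn about z gives the same grasp; the last joint's range is limited). The gripper opens to 85 mm and grips with 20 to 120 N. Pads are 22 mm wide; open, the fingers measure 114 mm over their backs; the gripper's body (76 mm by 85 mm) begins 54 mm behind the grasp point. The pads swing forward as they close: fully open they stand 13 mm farther back than shut.
Start: joints at [1.026, 0.053, 1.613, -0, 1.476, -0.119], TCP at [0.258, 0.569, 0.231] pointing down, gripper open.
Joint ranges: [-3.01, 3.01], [-1.01, 2.22], [0.06, 2.58], [-1.02, 4.17], [0.09, 2.62], [-3.14, 3.14]. Speed limits (rad/s): [2.57, 2.57, 3.14, 3.14, 3.14, 3.14].

### API

Orientations are given as a unit quaternion [w, x, y, z].
In Python, from plant import manip gives the robot as it stands. The module is installed in compiled form; this text tells all that it offers.
- The arm moves only by the shell command python3 -m creep 'ROWS'. ROWS is JSON, a list of rows, each a list of 7 numbers: the turn, a rotation vector about the tool's x, y, z in degrees, then the shift along the tool's x, y, z in m, then the opening, from 0 (shut) to 1 (fully open). In form: [[ax, ay, az, tx, ty, tz, jaw], ...]. A call has 1 to 20 rows; each row shifts and turns the commanded pose from where the row before left it, along the tool's axes as they then stand; what a row does not reach is not made up. A row lasts 1/12 s, in which the tool goes at most 41.7 mm and 7.16 degrees, less where a joint would pass 70% of its speed; a pose out of reach is approached as far as the arm can. A call is refused whole if a number of a shift passes 0.0417 or a number of a turn 7.16, either way. A call with a gripper value outside its range is refused whole. The fingers move at their own pace and stop on an object; the grip force is fixed at half the most. Time passes only in rows, so rows that do not move let the fingers close. It gives the time, the measured TCP pose, the force and the opening at its end, in the units of the state.
- manip.state(): the state, without advancing time (a new reading comes with each control period).
- manip.grab_frame(name): name is "scene" or "top" or "wrist"; returns the picture (420x560x3 uint8, blue, green, red); there is no depth.
- manip.get_calibration(name): a dict with "fx", "fy", "cx", "cy" (pixels), "xyz" and "attitude" of the camera in the world. Camera axes: x right, y down, z forward; pixel columns grow to the right and rows downward; lengths in m; the calibration is good to about 2 mm. A picture is of the moment at which its call begins: read the wrist's pose just before it. get_calibration takes no time and is no camera call; for the wrist camera it gives the pose at the moment of the call.
- manip.job_done(): hands the job in, once; it reports no verdict.
Trained networks look in the newest picture that a camera, given by its name, has taken for a name from the list of things; names that differ only in an ending like _2 or _b are one class to them, and where a whole thing is asked for, a point or a joint stands for the part that bears it (a point fixed in the world has none). Each returns a list of dicts, best first, with "confidence" (0 to 1); they miss things now and then, are a little off and sometimes report something else, mostly with a low value. They report only what shows in the picture. A call takes as long as a camera call. They do not tell look-alikes from the thing itself.
- manip.cut_out(target, camera): "pixels" (420x560 bool, what is visible of it) and "rect" ([left, top, right, bottom] in pixels, round what is visible of it).
The state is a dict: "time": time; "joint_pos": joint angles; "joint_vel": joint speeds; "joint_efforts": joint torques, N m; "tool_pos": TCP position; "tool_rot": TCP orientation; "contact_force": force on the tool from outside, world axes, zero at the start; "ft_torque": the same for the moment, N m; "gripper_width": opening from 0.0 (shut) to 1.0 (fully open).
Only numpy, scipy, OpenCV 4.12 (cv2) and the standard library are available. Lean on these libraries where they do the work, as an engineer would, in place of code of your own. Each camera call takes 0.05 s, during which the arm holds its last target.

## Working session

There is one attempt and no reset: what is moved stays moved. The work goes in short steps, Python scripts to look and compute and a shell command to move; the robot and the scene stay as the last step left them, time stands still between calls to the robot, and variables do not carry over. Pictures are saved under pics/ and viewed, and the job is handed in when it is done.

```bash
ls; mkdir -p pics
python3 - <<'E'
from plant import manip
import cv2,numpy as np
print(manip.state()); 
for n in("scene","top"):
    f=manip.grab_frame(n);cv2.imwrite(f"pics/{n}0.png",f);print(n,manip.get_calibration(n))
print(manip.hold_point_z)
E
```

```text
pics
{'time': 0.0, 'joint_pos': array([ 1.02602091e+00,  5.33601873e-02,  1.61431679e+00,  2.88481786e-05,
        1.47597962e+00, -1.19045136e-01]), 'joint_vel': array([-0.0018149 , -0.00057838, -0.00117073, -0.00076279,  0.00081763,
       -0.00028921]), 'joint_efforts': array([ 1.23117476e-03, -3.93671143e+01, -3.70178354e+01, -6.48809373e-05,
        6.86677377e-03, -3.58735360e-05]), 'tool_pos': array([0.25780732, 0.56866328, 0.23004733]), 'tool_rot': array([-3.49843233e-04,  2.11262474e-01,  9.77428822e-01, -9.70973818e-04]), 'contact_force': array([-0.41233354,  1.29012957, -0.5732005 ]), 'ft_torque': array([ 0.0117485 ,  0.01980267, -0.05551944]), 'gripper_width': 1.000757083167473}
scene {'fx': 404.327850644176, 'fy': 404.327850644176, 'cx': 281.5409971858906, 'cy': 209.93946214639928, 'xyz': array([1.20238158, 0.46236191, 0.69399813]), 'attitude': array([-0.21262532,  0.40029586,  0.79491321, -0.40331959])}
top {'fx': 450.7606187290472, 'fy': 450.7606187290472, 'cx': 274.7034581435034, 'cy': 202.39560352622786, 'xyz': array([0.37994722, 0.01094252, 1.2075495 ]), 'attitude': array([ 0.03735969, -0.70035588,  0.7109489 , -0.05155155])}
0.0187
```

View pics/scene0.png

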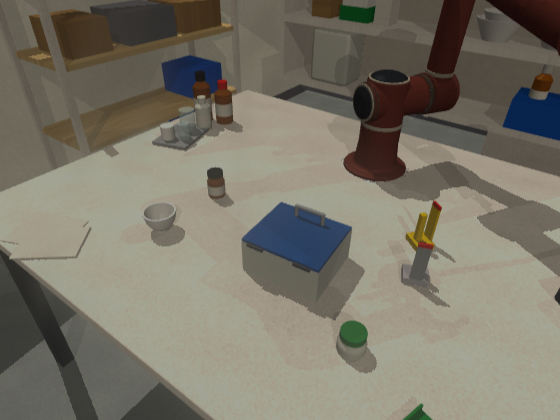

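View pics/top0.png

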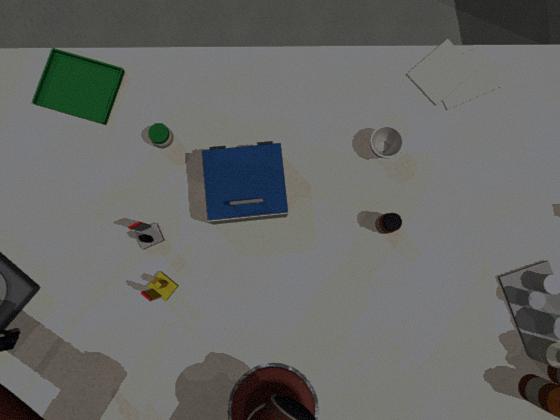

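```bash
cat > h.py <<'E'
import numpy as np,cv2
from scipy.spatial.transform import Rotation as R
def rot(q): return R.from_quat([q[1],q[2],q[3],q[0]]).as_matrix()
def ray(c,p):
    d=np.array([(p[0]-c['cx'])/c['fx'],(p[1]-c['cy'])/c['fy'],1.]);return np.array(c['xyz']),rot(c['attitude'])@d
def at(c,p,z):
    o,d=ray(c,p);return o+d*(z-o[2])/d[2]
def proj(c,P):
    q=(np.atleast_2d(P)-c['xyz'])@rot(c['attitude'])
    return np.c_[c['fx']*q[:,0]/q[:,2]+c['cx'],c['fy']*q[:,1]/q[:,2]+c['cy']]
E
python3 - <<'E'
from plant import manip
from h import *
t=cv2.imread('pics/top0.png');s=cv2.imread('pics/scene0.png')
a=cv2.resize(t[200:320,100:260],None,fx=5,fy=5,interpolation=3)
cv2.imwrite('pics/z1.png',np.clip(a*1.6,0,255))
a=cv2.resize(t[130:240,180:300],None,fx=5,fy=5,interpolation=3)
cv2.imwrite('pics/z2.png',np.clip(a*1.6,0,255))
cv2.imwrite('pics/z3.png',cv2.resize(s[190:300,380:460],None,fx=5,fy=5,interpolation=3))
for n in("top","scene"):
  manip.grab_frame(n)
  for k in("gauge","box","lid","lid_handle","amber_bottle","mortar","cream_jar"):
    print(n,k,[(np.round(d['confidence'],2),np.round(d['rect'])) for d in manip.cut_out(k,n)])
E
```

```text
top gauge [(np.float64(0.79), array([129., 222., 162., 248.])), (np.float64(0.78), array([141., 272., 174., 303.]))]
top box [(np.float64(0.64), array([204., 145., 290., 223.]))]
top lid [(np.float64(0.92), array([200., 141., 290., 221.]))]
top lid_handle [(np.float64(0.69), array([203., 142., 287., 220.]))]
top amber_bottle [(np.float64(0.89), array([374., 215., 402., 235.]))]
top mortar [(np.float64(0.87), array([366., 124., 407., 154.]))]
top cream_jar [(np.float64(0.75), array([146., 123., 172., 150.]))]
scene gauge [(np.float64(0.96), array([407., 201., 442., 252.])), (np.float64(0.58), array([402., 244., 434., 286.]))]
scene box [(np.float64(0.92), array([237., 202., 352., 300.])), (np.float64(0.46), array([244., 202., 352., 272.]))]
scene lid [(np.float64(0.77), array([239., 200., 348., 270.]))]
scene lid_handle [(np.float64(0.82), array([242., 202., 350., 272.]))]
scene amber_bottle [(np.float64(0.85), array([204., 168., 225., 197.])), (np.float64(0.34), array([242., 201., 351., 301.]))]
scene mortar [(np.float64(0.98), array([142., 203., 172., 229.]))]
scene cream_jar [(np.float64(0.56), array([336., 321., 365., 362.]))][ WARN:0@0.128] global loadsave.cpp:1063 imwrite_ Unsupported depth image for selected encoder is fallbacked to CV_8U.
```

View pics/z1.png

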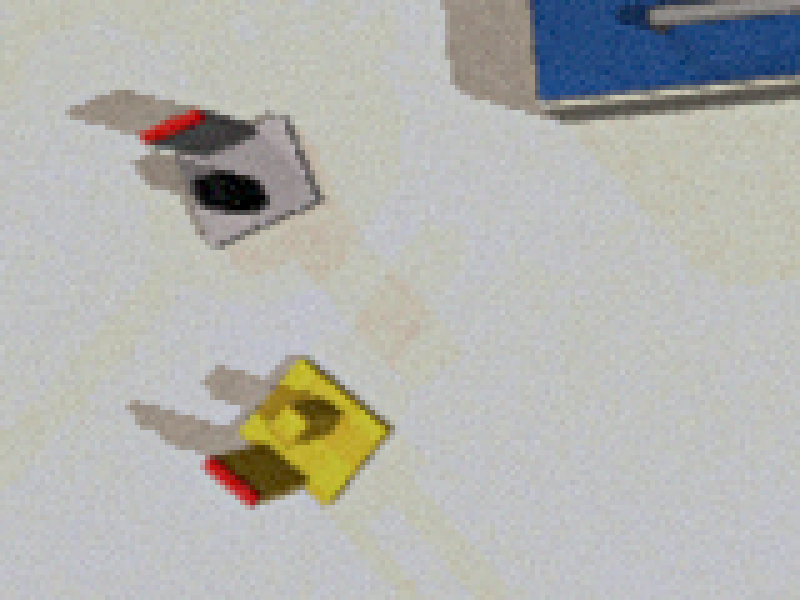

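View pics/z2.png

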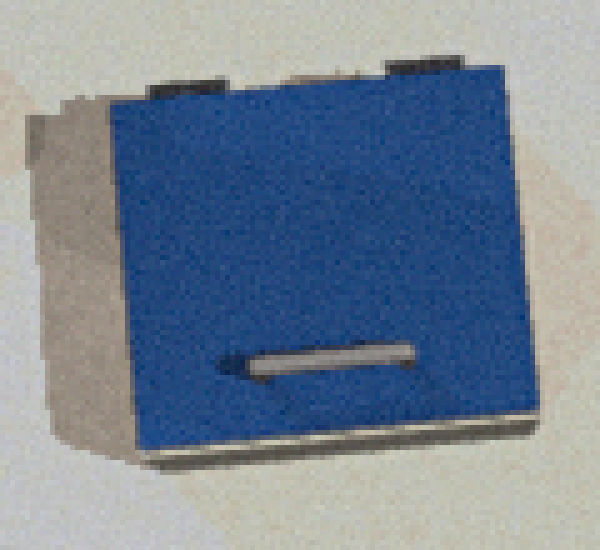

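View pics/z3.png

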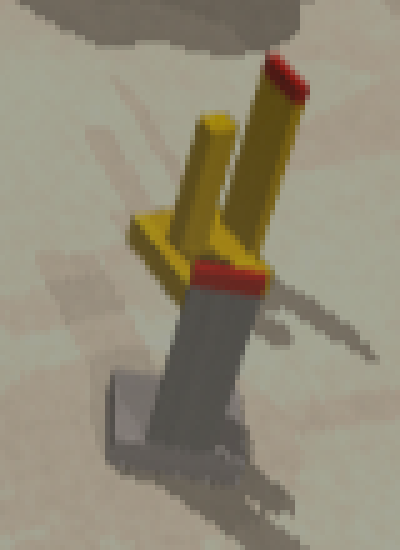

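```bash
cat > fit0.py <<'E'
from plant import manip
from h import *
from scipy.optimize import least_squares
c=manip.get_calibration('top')
def T(p,P): 
    a=p[2];return np.c_[p[0]+P[:,0]*np.cos(a)-P[:,1]*np.sin(a),p[1]+P[:,0]*np.sin(a)+P[:,1]*np.cos(a),P[:,2]]
def fit(P,px,x0):
    P=np.array(P,float);r=least_squares(lambda p:(proj(c,T(p,P))-px).ravel(),x0);print(np.round(r.x,4),np.degrees(r.x[2]),np.round(r.fun,1));return r.x
z=lambda l,o:np.array(l)/5.+np.array(o)-.4
fit([[.09,.1,.1],[.09,-.1,.1],[-.087,-.1,.1],[-.087,.1,.1],[-.055,.036,.133],[-.055,-.036,.133]],z([(110,101),(505,66),(539,412),(138,450),(248,366),(414,352)],(180,130)),[.5,.1,0.1])
fit([[.025,-.03,.018],[-.025,-.03,.018],[-.025,.03,.018],[.025,.015,.125],[.025,-.015,.125],[.019,.015,.125]],z([(290,117),(322,197),(215,243),(142,135),(195,110),(147,145)],(100,200)),[.3,.3,.4])
for n,p in(('amber',(388,224)),('mortar',(386,140)),('cream',(159,135)),('yel',(163,286))):print(n,at(c,p,.04))
E
python3 fit0.py
```

```text
[0.5739 0.0621 0.0799] 4.579970554382149 [-0.2 -0.1  0.2 -0.2  0.4  0.1 -0.3  0.2  1.6  0.  -1.7  0. ]
[0.447  0.3156 0.4134] 23.686464219712022 [-1.2 -0.8 -0.2  0.5 -0.1  0.9  0.1 -0.2  1.2 -0.4  0.1  0. ]
amber [ 0.46660524 -0.30833957  0.04      ]
mortar [ 0.69132997 -0.31375036  0.04      ]
cream [0.71159559 0.2897992  0.04      ]
yel [0.3173997  0.27343302 0.04      ]
```

```bash
python3 -m creep '[[0,0,0,-0.0338,-0.02,0,1],[0,0,0,-0.0338,-0.02,0,1],[0,0,0,-0.0338,-0.02,0,1],[0,0,0,-0.0338,-0.02,0,1],[0,0,0,-0.0338,-0.02,0,1],[0,0,0,-0.0338,-0.02,0,1],[0,0,0,-0.0338,-0.02,0,1],[0,0,0,-0.0338,-0.02,0,1],[0,0,-6.9,0,0,0,1],[0,0,-6.9,0,0,0,1],[0,0,-6.9,0,0,0,1],[0,0,-6.9,0,0,0,1],[0,0,-6.9,0,0,0,1],[0,0,-6.9,0,0,0,1],[0,0,-6.9,0,0,0,1],[0,0,0,0,0,0,1],[0,0,0,0,0,0,1]]'
cat > look.py <<'E'
import sys
from plant import manip
from h import *
import pickle
n=sys.argv[1];cam=sys.argv[2]
s=manip.state();c=manip.get_calibration(cam);f=manip.grab_frame(cam)
cv2.imwrite(f'pics/{n}.png',f);pickle.dump((s,c),open(f'pics/{n}.pkl','wb'))
print(s['time'],s['tool_pos'],rot(s['tool_rot']).round(4).tolist(),s['gripper_width'],s['contact_force'])
if cam=='wrist':print(c)
E
python3 look.py w1 wrist
```

```text
time: 2.32
tool_pos: [0.4383, 0.3118, 0.2314]
tool_rot: [0.0, -0.206, 0.979, 0.0]
contact_force: [0.4, 0.1, -0.5]
gripper_width: 0.997
2.3167 [0.43832936 0.31178019 0.23140382] [[-0.9155, -0.4024, 0.0002], [-0.4024, 0.9155, 0.0001], [-0.0002, -0.0, -1.0]] 0.9971660940157796 [ 0.37655889  0.07587453 -0.52204   ]
{'fx': 315.41594250890273, 'fy': 315.41594250890273, 'cx': 281.4331257694314, 'cy': 206.01035440148286, 'xyz': array([0.37250671, 0.28351369, 0.37499944]), 'attitude': array([0.07745577, 0.54080748, 0.82898528, 0.11962975])}
```

View pics/w1.png

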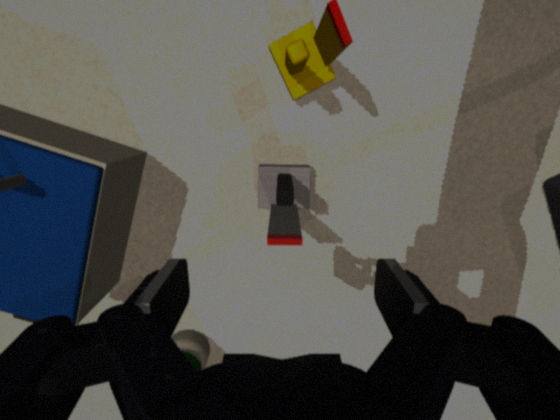

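Run:
```python
import cv2,numpy as np
t=cv2.imread('pics/w1.png')
cv2.imwrite('pics/z4.png',np.clip(cv2.resize(t[155:255,245:330],None,fx=6,fy=6,interpolation=3)*2.0,0,255).astype('u1'))
```

```text
(no output)
```

View pics/z4.png

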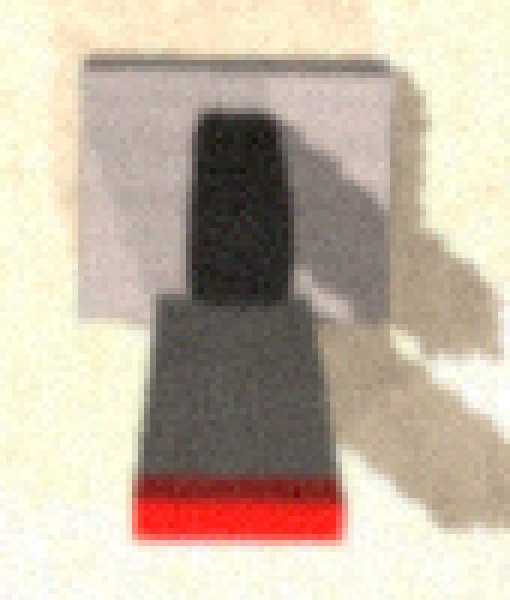

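Run:
```python
from h import *
import pickle
from scipy.optimize import least_squares
s,c=pickle.load(open('pics/w1.pkl','rb'))
P=np.array([[-.025,-.03,.018],[-.025,.03,.018],[.025,.03,.018],[.025,-.03,.018],[.025,-.015,.125],[.025,.015,.125],[.019,-.015,.125],[.019,.015,.125],[-.002,-.008,.1],[-.002,.008,.1]])
px=np.array([(83,70),(388,72),(390,322),(78,320),(132,541),(347,541),(136,500),(344,500),(188,303),(292,303)])/6+[245,155]-.42
def T(p,P): 
    a=p[2];return np.c_[p[0]+P[:,0]*np.cos(a)-P[:,1]*np.sin(a),p[1]+P[:,0]*np.sin(a)+P[:,1]*np.cos(a),P[:,2]]
r=least_squares(lambda p:(proj(c,T(p,P))-px).ravel(),[.447,.3156,.41]);print(r.x,np.degrees(r.x[2]),r.fun.reshape(-1,2).round(1))
g=T(r.x,np.array([[-.01,0,.085]]))[0];print(g)
Rm=rot(s['tool_rot']);print((g-s['tool_pos'])@Rm, 'tool y ang',np.degrees(np.arctan2(Rm[1,1],Rm[0,1])))
```

```text
[0.44697283 0.31961527 0.40989622] 23.485323461435158 [[-0.9 -0.2]
 [ 1.  -0.3]
 [-0.6  0.1]
 [ 0.6  0.2]
 [ 0.4 -0.5]
 [-0.4 -0.4]
 [-0.3 -0.2]
 [ 0.3 -0.1]
 [-0.2  0.7]
 [ 0.   0.8]]
[0.43780121 0.31563013 0.085     ]
[-0.00103901  0.00373816  0.14640398] tool y ang 113.72968900115795
```

```bash
python3 -m creep '[[0,0,0,-0.001,0.0037,0.03,1],[0,0,0,0,0,0.03,1],[0,0,0,0,0,0.03,1],[0,0,0,0,0,0.03,1],[0,0,0,0,0,0.025,1],[0,0,0,0,0,0.02,1],[0,0,0,0,0,0,1],[0,0,0,0,0,0,0],[0,0,0,0,0,0,0],[0,0,0,0,0,0,0],[0,0,0,0,0,0,0],[0,0,0,0,0,0,0],[0,0,0,0,0,0,0],[0,0,0,0,0,0,0],[0,0,0,0,0,0,0],[0,0,0,0,0,0,0]]'; python3 look.py w2 wrist
```

```text
time: 3.7
tool_pos: [0.4384, 0.3159, 0.0675]
tool_rot: [0.001, -0.207, 0.978, 0.0]
contact_force: [-0.5, -1.6, 5.5]
gripper_width: 0.175
3.7 [0.43843256 0.3158684  0.06747361] [[-0.9142, -0.4052, 0.0014], [-0.4052, 0.9142, 0.0007], [-0.0016, 0.0, -1.0]] 0.17515040526544662 [-0.51616353 -1.64307369  5.48999344]
{'fx': 315.41594250890273, 'fy': 315.41594250890273, 'cx': 281.4331257694314, 'cy': 206.01035440148286, 'xyz': array([0.37252892, 0.28732004, 0.21100827]), 'attitude': array([0.0776841 , 0.53949047, 0.82971268, 0.12038303])}
```

View pics/w2.png

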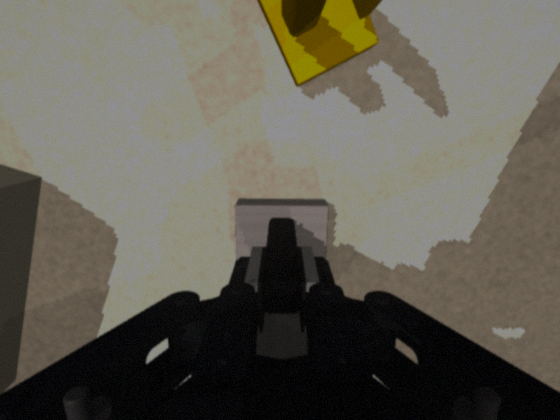

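```bash
python3 -m creep '[[0,0,0,0,0,-0.01,0],[0,0,0,0,0,-0.02,0],[0,0,0,0,0,-0.025,0],[0,0,0,0,0,-0.025,0],[0,0,0,0.0164,-0.025,0,0],[0,0,0,0.0164,-0.025,0,0],[0,0,0,0.0164,-0.025,0,0],[0,0,0,0.0164,-0.025,0,0],[0,0,0,0.0164,-0.025,0,0],[0,0,0,0.0164,-0.025,0,0],[0,0,0,0.0164,-0.025,0,0],[0,0,4.8,0,0,0,0],[0,0,4.8,0,0,0,0],[0,0,4.8,0,0,0,0],[0,0,4.8,0,0,0,0],[0,0,0,0,0,0,0],[0,0,0,0,0,0,0]]'; python3 look.py w3 wrist; python3 look.py s3 scene
```

```text
time: 5.17
tool_pos: [0.4031, 0.109, 0.1458]
tool_rot: [-0.001, -0.042, 0.999, 0.0]
contact_force: [0.1, 0.2, -1.8]
gripper_width: 0.174
5.1667 [0.40310784 0.10902199 0.14583102] [[-0.9965, -0.084, -0.0012], [-0.084, 0.9965, -0.0], [0.0012, 0.0001, -1.0]] 0.1744536918521896 [ 0.09445388  0.24813296 -1.81929746]
{'fx': 315.41594250890273, 'fy': 315.41594250890273, 'cx': 281.4331257694314, 'cy': 206.01035440148286, 'xyz': array([0.33167675, 0.10359569, 0.28954512]), 'attitude': array([0.0954943 , 0.66970394, 0.72897997, 0.10471708])}
5.2167 [0.40324258 0.10907924 0.14593594] [[-0.9965, -0.084, -0.0009], [-0.084, 0.9965, -0.0], [0.0009, 0.0001, -1.0]] 0.1737273042534038 [ 0.29408389 -0.21651573 -2.84746805]
```

View pics/w3.png

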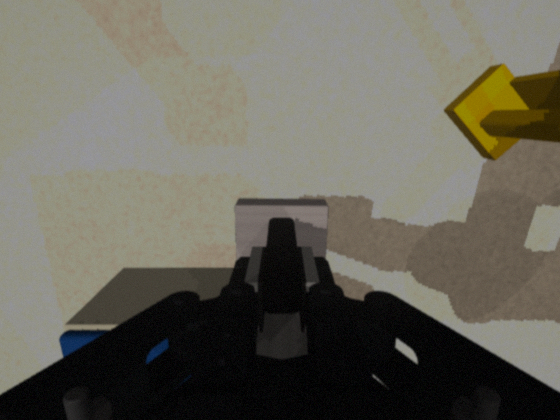

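View pics/s3.png

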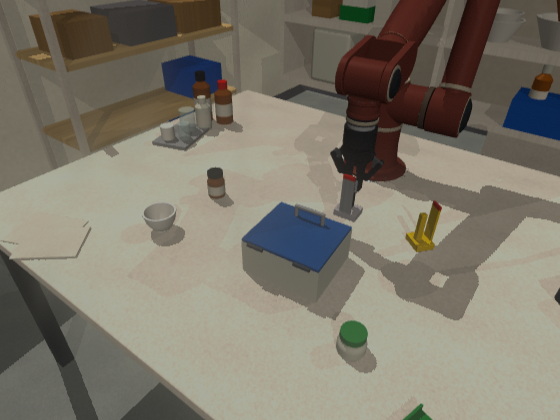

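Run:
```python
import cv2,numpy as np
t=cv2.imread('pics/w3.png')
cv2.imwrite('pics/z5.png',np.clip(cv2.resize(t[180:350,55:245],None,fx=4,fy=4,interpolation=3)*2.2,0,255).astype('u1'))
cv2.imwrite('pics/z6.png',np.clip(cv2.resize(t[180:340,225:375],None,fx=4,fy=4,interpolation=3)*2.5,0,255).astype('u1'))
```

```text
(no output)
```

View pics/z5.png

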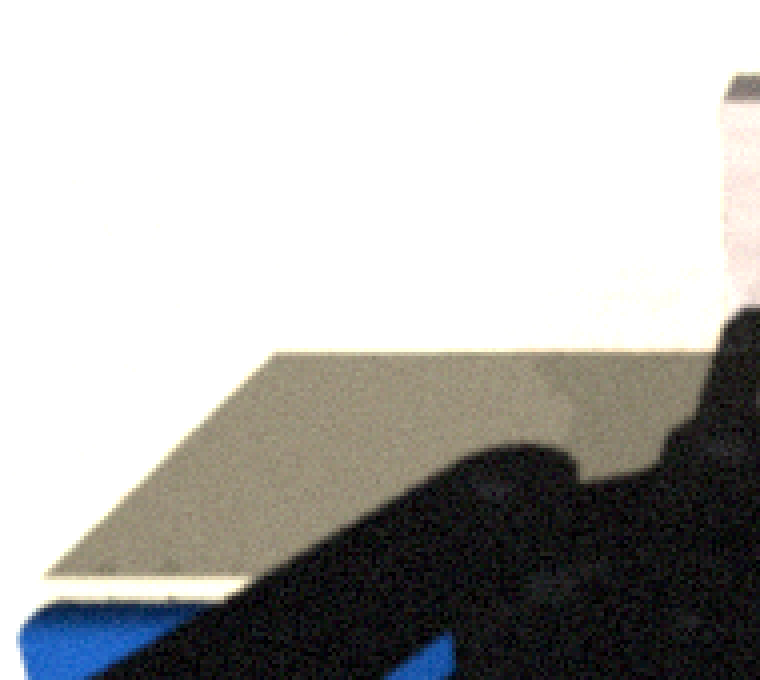

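View pics/z6.png

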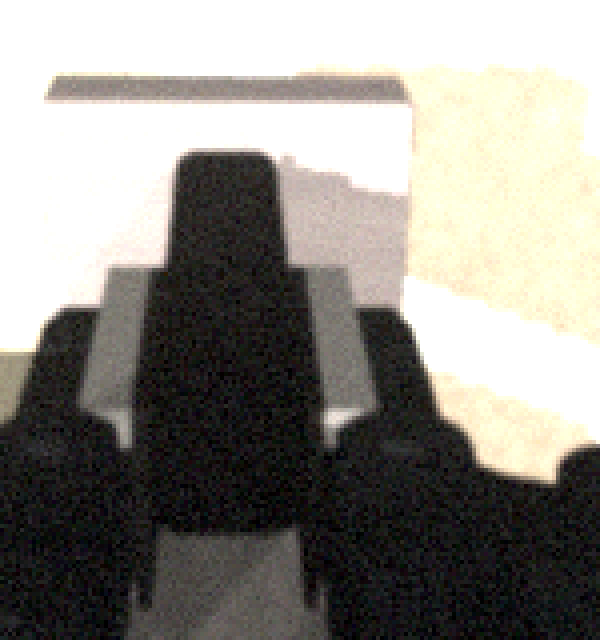

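```bash
cat > f3.py <<'E'
from h import *
import pickle
from scipy.optimize import least_squares
s,c=pickle.load(open('pics/w3.pkl','rb'))
def T(p,P): 
    a=p[2];z=p[3] if len(p)>3 else 0
    return np.c_[p[0]+P[:,0]*np.cos(a)-P[:,1]*np.sin(a),p[1]+P[:,0]*np.sin(a)+P[:,1]*np.cos(a),P[:,2]+z]
px=lambda l,o:np.array(l)/4+np.array(o)-.375
a=px([(275,351),(715,351),(45,576),(250,577)],(55,180))
W=[at(c,a[0],0),at(c,a[1],0),at(c,a[2],.09),at(c,a[3],.09)]
for w in W:print(w.round(4))
d=W[1]-W[0];print('yaw bottom',np.degrees(np.arctan2(-d[0],d[1])));d=W[3]-W[2];print('rim',np.degrees(np.arctan2(-d[0],d[1])))
P=np.array([[-.025,-.03,0],[-.025,.03,0],[-.025,.03,.018],[-.025,-.03,.018],[-.018,-.008,.018],[-.018,.008,.018]])
q=px([(53,77),(403,77),(411,100),(45,100),(180,152),(270,152)],(225,180))
r=least_squares(lambda p:(proj(c,T(p,P))-q).ravel(),[.41,.11,.08,.08]);print(r.x,np.degrees(r.x[2]),r.fun.round(1))
g=r.x;Rm=rot(s['tool_rot']);print('gauge minus tcp in tool',(g[[0,1,3]]-s['tool_pos'])@Rm)
E
python3 f3.py
```

```text
[ 0.4941 -0.0431  0.    ]
[0.4847 0.068  0.    ]
[ 0.4935 -0.0423  0.09  ]
[ 0.4905 -0.0046  0.09  ]
yaw bottom 4.831410806167028
rim 4.4903555536677064
[0.41345404 0.11068839 0.08339058 0.0762467 ] 4.777927999344159 [ 0.6 -0.1 -1.2 -0.   0.5  1.4 -1.   1.3 -0.5 -1.3  1.5 -1.3]
gauge minus tcp in tool [-0.01053138  0.00078743  0.06957203]
```

```bash
python3 -m creep '[[0,0,0,0,0,0.02,0],[0,0,0,0,0,0.02,0],[0,0,0,0,0,0.02,0],[0,0,0,0,0,0.013,0],[0,0,0,0,0,0.002,0],[0,0,0,0,0,0,0],[0,0,0,-0.012,0,0,0],[0,0,0,-0.012,0,0,0],[0,0,0,-0.008,0,0,0],[0,0,0,-0.004,0,0,0],[0,0,0,0,0,0,0],[0,0,0,0,0,0,0]]'; python3 look.py w4 wrist
```

```text
time: 6.27
tool_pos: [0.4396, 0.112, 0.0717]
tool_rot: [-0.0, -0.041, 0.999, -0.0]
contact_force: [-0.6, -0.4, -2.2]
gripper_width: 0.176
6.2667 [0.4396326  0.11203744 0.07168545] [[-0.9966, -0.0822, -0.0], [-0.0822, 0.9966, -0.0], [0.0, -0.0, -1.0]] 0.17635123723956952 [-0.62785799 -0.42324502 -2.2167572 ]
{'fx': 315.41594250890273, 'fy': 315.41594250890273, 'cx': 281.4331257694314, 'cy': 206.01035440148286, 'xyz': array([0.36803117, 0.10673208, 0.21532751]), 'attitude': array([0.09601278, 0.670326  , 0.72829425, 0.10503373])}
```

View pics/w4.png

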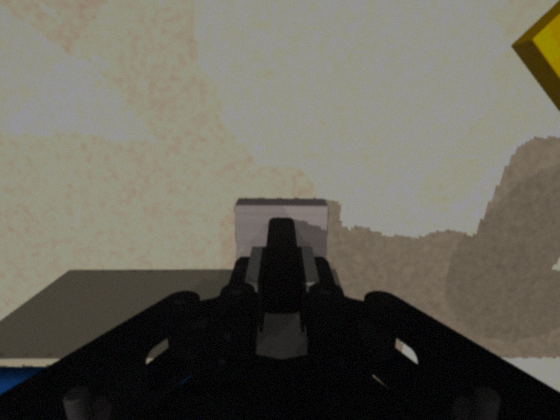

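```bash
python3 -m creep '[[0,0,0,0,0,0.002,0],[0,0,0,0,0,0.0015,0],[0,0,0,-0.001,0,0,0],[0,0,0,-0.001,0,0,0],[0,0,0,0,0,0,0],[0,0,0,0,0,0,0]]'; python3 -m creep '[[0,0,0,-0.001,0,0,0],[0,0,0,-0.001,0,0,0],[0,0,0,0,0,0,0]]'
```

```text
time: 6.82
tool_pos: [0.4415, 0.1122, 0.0677]
tool_rot: [-0.0, -0.041, 0.999, -0.0]
contact_force: [-1.3, -1.4, -2.4]
gripper_width: 0.178
time: 7.07
tool_pos: [0.4437, 0.1123, 0.0678]
tool_rot: [0.0, -0.041, 0.999, 0.0]
contact_force: [0.0, -0.2, -2.4]
gripper_width: 0.179
```

```bash
python3 -m creep '[[0,0,0,-0.001,0,0,0],[0,0,0,-0.001,0,0,0],[0,0,0,0,0,0,0]]';  python3 -m creep '[[0,0,0,-0.001,0,0,0],[0,0,0,0,0,0,0]]'
```

```text
time: 7.32
tool_pos: [0.4453, 0.1125, 0.0677]
tool_rot: [-0.0, -0.041, 0.999, -0.0]
contact_force: [-1.2, -0.4, -2.1]
gripper_width: 0.178
time: 7.48
tool_pos: [0.4454, 0.1124, 0.0676]
tool_rot: [-0.002, -0.041, 0.999, -0.0]
contact_force: [-6.9, -1.5, 3.1]
gripper_width: 0.176
```

```bash
python3 -m creep '[[0,0,0,0,0,0.0005,0],[0,0,0,0.0005,0,0,0],[0,0,0,0,0,0,0.3],[0,0,0,0,0,0,0.4],[0,0,0,0,0,0,0.6],[0,0,0,0,0,0,0.6],[0,0,0,0,0,0,0.6],[0,0,0,0,0,0,0.6]]'; python3 look.py w5 wrist
```

```text
time: 8.15
tool_pos: [0.4463, 0.1125, 0.0675]
tool_rot: [0.0, -0.041, 0.999, 0.0]
contact_force: [0.2, -0.6, 0.5]
gripper_width: 0.603
8.15 [0.44628213 0.11254984 0.06746316] [[-0.9966, -0.082, 0.0005], [-0.082, 0.9966, 0.0], [-0.0005, -0.0, -1.0]] 0.6032660490767869 [ 0.20466602 -0.5860887   0.49468111]
{'fx': 315.41594250890273, 'fy': 315.41594250890273, 'cx': 281.4331257694314, 'cy': 206.01035440148286, 'xyz': array([0.37458567, 0.10725625, 0.2110514 ]), 'attitude': array([0.09616765, 0.67038588, 0.72819689, 0.10518484])}
```

View pics/w5.png

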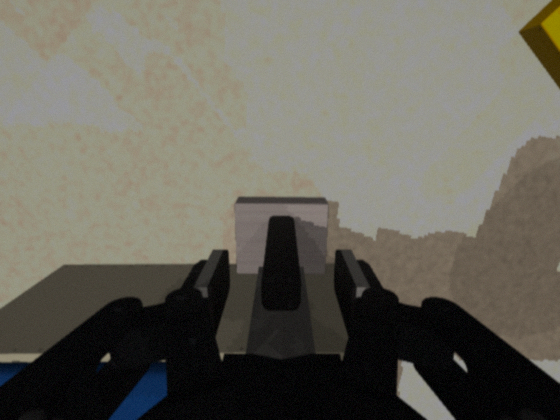

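```bash
python3 -m creep '[[0,0,0,0,0,-0.01,0.6],[0,0,0,0,0,-0.02,0.6],[0,0,0,0,0,-0.03,0.6],[0,0,0,0,0,-0.03,0.6],[0,0,0,0,0,-0.03,0.6],[0,0,0,0,0,-0.03,0.6],[0,0,0,0,0,-0.03,0.6],[0,0,0,0,0,0,0.6],[0,0,0,0,0,0,0.6]]'; python3 look.py w6 wrist;python3 look.py t6 top
python3 - <<'E'
import cv2,numpy as np
t=cv2.imread('pics/t6.png')
cv2.imwrite('pics/z7.png',np.clip(cv2.resize(t[130:280,150:310],None,fx=5,fy=4,interpolation=3)*1.8,0,255).astype('u1'))
t=cv2.imread('pics/w6.png')
cv2.imwrite('pics/z8.png',np.clip(cv2.resize(t,None,fx=1.4,fy=1.4,interpolation=3)*1.8,0,255).astype('u1'))
E
```

```text
time: 8.95
tool_pos: [0.4473, 0.1127, 0.2507]
tool_rot: [0.003, -0.041, 0.999, 0.0]
contact_force: [-1.3, 0.2, -0.7]
gripper_width: 0.596
8.95 [0.44731218 0.1126741  0.2507032 ] [[-0.9966, -0.082, 0.0059], [-0.082, 0.9966, 0.0005], [-0.0059, -0.0, -1.0]] 0.596414808933307 [-1.29185748  0.16728272 -0.6751154 ]
{'fx': 315.41594250890273, 'fy': 315.41594250890273, 'cx': 281.4331257694314, 'cy': 206.01035440148286, 'xyz': array([0.37487653, 0.10730252, 0.39391731]), 'attitude': array([0.09798854, 0.6700955 , 0.72793131, 0.10717401])}
9.0 [0.4463058  0.1125645  0.24837509] [[-0.9966, -0.082, 0.0019], [-0.082, 0.9966, 0.0002], [-0.0019, 0.0, -1.0]] 0.5976855368841077 [ 0.58054073 -0.24466345 -0.86064336]
```

View pics/z8.png

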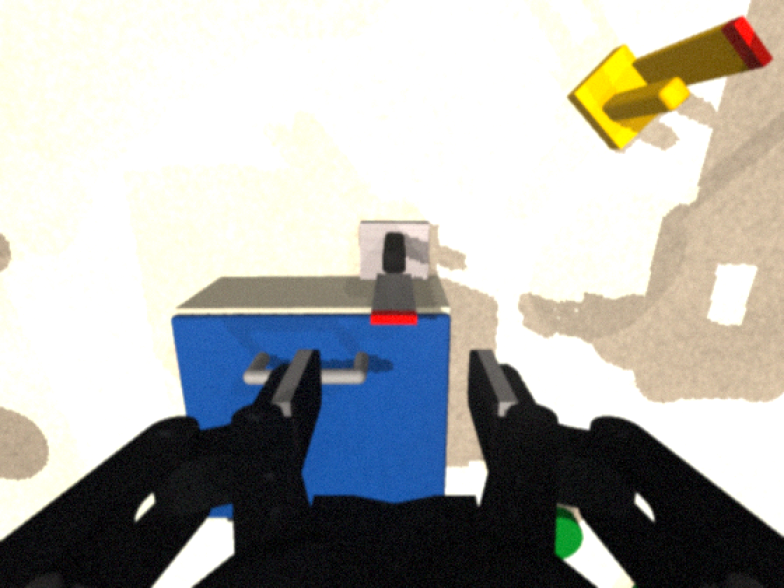

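View pics/z7.png

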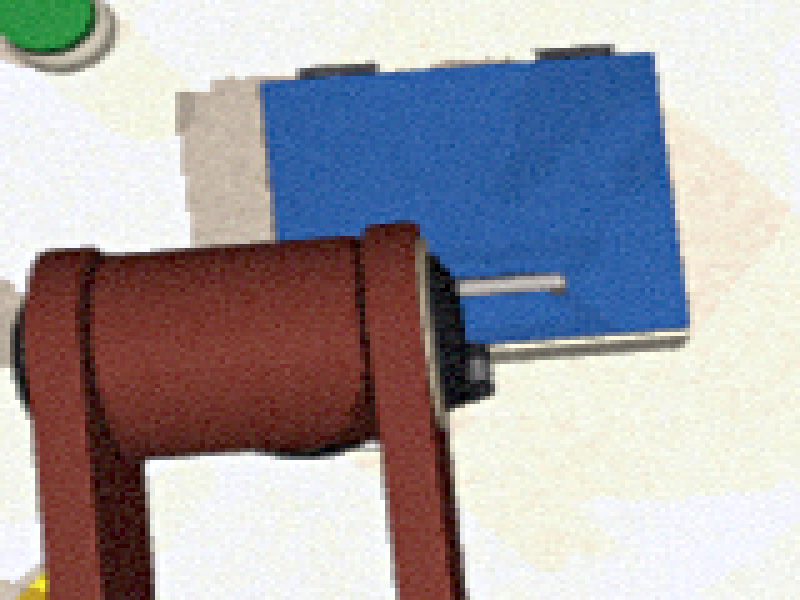

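Run:
```python
import cv2,numpy as np
t=cv2.imread('pics/w6.png')
cv2.imwrite('pics/z9.png',np.clip(cv2.resize(t[150:285,120:330],None,fx=3.8,fy=3.8,interpolation=3)*1.8,0,255).astype('u1'))
cv2.imwrite('pics/z10.png',np.clip(cv2.resize(t[150:250,245:330],None,fx=6,fy=6,interpolation=3)*1.8,0,255).astype('u1'))
```

```text
(no output)
```

View pics/z9.png

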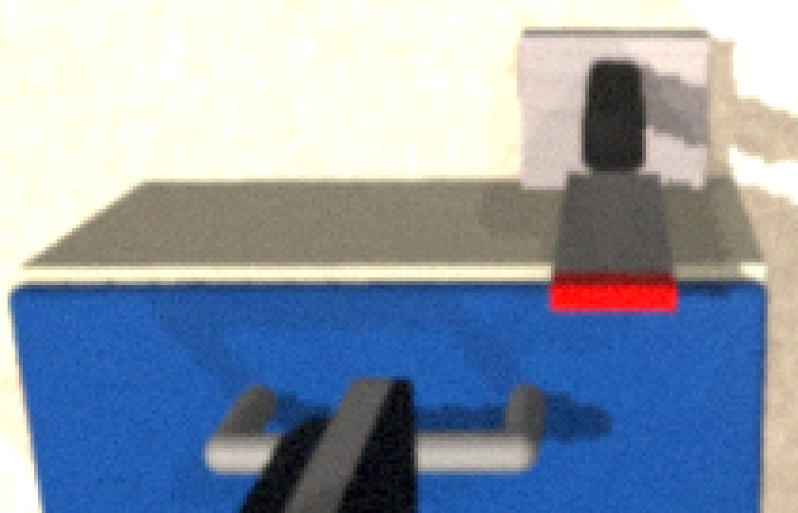

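View pics/z10.png

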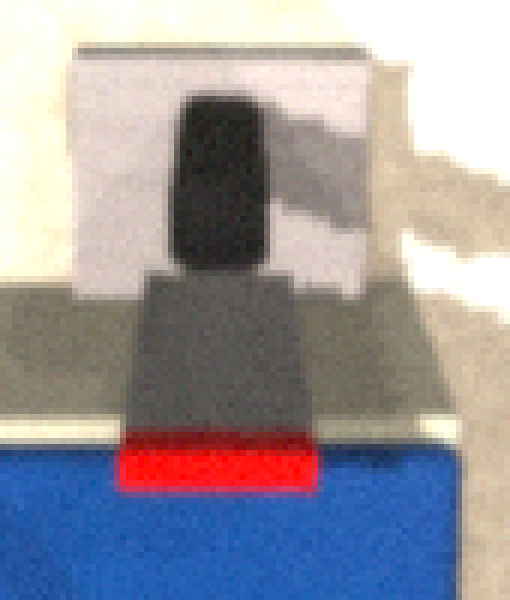

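```bash
cat > f6.py <<'E'
from h import *
import pickle
from scipy.optimize import least_squares
s,c=pickle.load(open('pics/w6.pkl','rb'))
def T(p,P): 
    a=p[2]
    return np.c_[p[0]+P[:,0]*np.cos(a)-P[:,1]*np.sin(a),p[1]+P[:,0]*np.sin(a)+P[:,1]*np.cos(a),P[:,2]]
def fit(P,q,x0):
    P=np.array(P)
    r=least_squares(lambda p:(proj(c,T(p,P))-q).ravel(),x0);print(r.x.round(4),np.degrees(r.x[2]),r.fun.round(1));return r.x
b=fit([[-.09,-.1,0],[-.09,-.1,.09],[-.09,.1,.09],[-.055,-.036,.128],[-.055,.036,.128]],np.array([(145,180),(22,265),(768,264),(205,453),(540,453)])/3.8+[120,150]-.37,[.575,.064,.08])
g=fit([[-.025,-.03,.018],[-.025,.03,.018],[.025,-.03,.018],[.025,.03,.018],[.025,-.015,.125],[.025,.015,.125]],np.array([(75,60),(370,60),(73,297),(362,297),(117,490),(318,490)])/6+[245,150]-.42,[.455,.112,.08])
f=T(g,np.array([[.025,0,0]]))[0];d=f[:2]-b[:2];a=b[2]
print('face in box',d[0]*np.cos(a)+d[1]*np.sin(a),-d[0]*np.sin(a)+d[1]*np.cos(a))
print('handle',T(b,np.array([[-.055,0,.128]])))
E
python3 f6.py
```

```text
[0.5747 0.0646 0.0825] 4.7266330299579264 [ 0.2 -0.3 -0.4  0.3 -0.4  0.5  5.9 -0.5 -5.3 -0.5]
[0.4542 0.1139 0.0735] 4.210442416576434 [-0.9 -0.6  0.3 -0.1 -0.   0.4  0.3  0.8  0.4 -0.3 -0.2  0. ]
face in box -0.0910854593848062 0.05889967687690958
handle [[0.51992566 0.06005187 0.128     ]]
```

```bash
python3 -m creep '[[0,0,0,-0.023,-0.0195,0,0.6],[0,0,0,-0.023,-0.0195,0,0.6],[0,0,0,-0.023,-0.0195,0,0.6],[0,0,6.92,0,0,0,0.6],[0,0,6.92,0,0,0,0.6],[0,0,6.92,0,0,0,0.6],[0,0,6.92,0,0,0,0.6],[0,0,6.92,0,0,0,0.6],[0,0,6.92,0,0,0,0.6],[0,0,6.92,0,0,0,0.6],[0,0,6.92,0,0,0,0.6],[0,0,6.92,0,0,0,0.6],[0,0,6.92,0,0,0,0.6],[0,0,6.92,0,0,0,0.6],[0,0,6.92,0,0,0,0.6],[0,0,6.92,0,0,0,0.6],[0,0,0,0,0,0,0.6],[0,0,0,0,0,0,0.6],[0,0,0,0,0,0,0.6]]'; python3 look.py w7 wrist
```

```text
time: 10.63
tool_pos: [0.5191, 0.0599, 0.2461]
tool_rot: [-0.001, 0.676, 0.737, -0.001]
contact_force: [0.0, -0.4, 0.0]
gripper_width: 0.597
10.6333 [0.51905582 0.0599221  0.2461208 ] [[-0.0852, 0.9964, -0.0021], [0.9964, 0.0852, 0.0001], [0.0003, -0.0021, -1.0]] 0.5967426228325526 [ 0.01675919 -0.36309201  0.01070853]
{'fx': 315.41594250890273, 'fy': 315.41594250890273, 'cx': 281.4331257694314, 'cy': 206.01035440148286, 'xyz': array([0.51305499, 0.13187864, 0.38978054]), 'attitude': array([0.14172157, 0.98897197, 0.04271388, 0.00499581])}
```

View pics/w7.png

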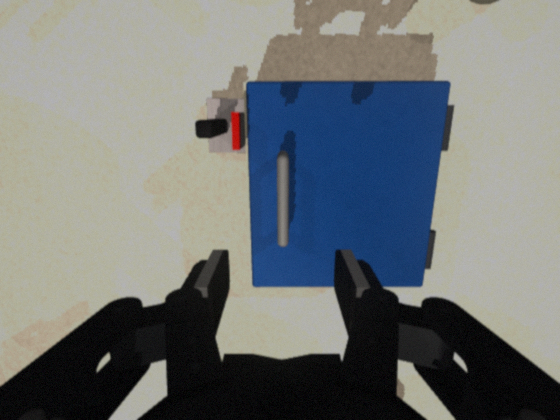

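Run:
```python
from h import *
import pickle
s,c=pickle.load(open('pics/w7.pkl','rb'))
a=at(c,(283,150),.130);b=at(c,(283,246),.130);print(a,b,(a+b)/2,((a+b)/2-s['tool_pos'])@rot(s['tool_rot']))
```

```text
[0.51619055 0.10366095 0.13      ] [0.52358721 0.01924899 0.13      ] [0.51988888 0.06145497 0.13      ] [0.00142718 0.00119912 0.11611895]
```

```bash
python3 -m creep '[[0,0,0,0.0007,0.001,0.03,0.6],[0,0,0,0,0,0.03,0.6],[0,0,0,0,0,0.03,0.6],[0,0,0,0,0,0.025,0.6],[0,0,0,0,0,0.015,0.6],[0,0,0,0,0,0.005,0.6],[0,0,0,0,0,0,0.6],[0,0,0,0,0,0,0.6]]'; python3 look.py w8 wrist
```

```text
time: 11.35
tool_pos: [0.5211, 0.0607, 0.1131]
tool_rot: [0.0, 0.677, 0.736, 0.0]
contact_force: [0.3, 0.0, 0.2]
gripper_width: 0.598
11.35 [0.52106031 0.06066271 0.11308793] [[-0.0832, 0.9965, 0.0009], [0.9965, 0.0832, -0.0], [-0.0001, 0.0009, -1.0]] 0.5980145012160988 [0.29540084 0.04147748 0.19677252]
{'fx': 315.41594250890273, 'fy': 315.41594250890273, 'cx': 281.4331257694314, 'cy': 206.01035440148286, 'xyz': array([0.51476516, 0.13265965, 0.25673022]), 'attitude': array([0.14182941, 0.98899821, 0.04155392, 0.00634248])}
```

View pics/w8.png

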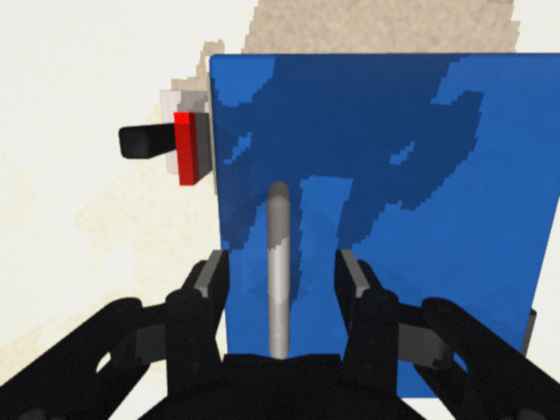

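```bash
python3 -m creep '[[0,0,0,0,-0.001,0.003,0.6],[0,0,0,0,0,0,0.4],[0,0,0,0,0,0,0.2],[0,0,0,0,0,0,0],[0,0,0,0,0,0,0],[0,0,0,0,0,0,0],[0,0,0,0,0,0,0],[0,0,0,0,0,0,0],[0,0,0,0,0,0,0]]'; python3 look.py w9 wrist
```

```text
time: 12.15
tool_pos: [0.5197, 0.0606, 0.1099]
tool_rot: [0.0, 0.677, 0.736, 0.0]
contact_force: [-2.4, -0.5, 6.4]
gripper_width: 0.093
12.15 [0.5196826  0.06057295 0.10989136] [[-0.0828, 0.9966, 0.0002], [0.9966, 0.0828, -0.0001], [-0.0001, 0.0002, -1.0]] 0.09265659053517004 [-2.39162709 -0.52083997  6.39958819]
{'fx': 315.41594250890273, 'fy': 315.41594250890273, 'cx': 281.4331257694314, 'cy': 206.01035440148286, 'xyz': array([0.51352585, 0.13258743, 0.25351726]), 'attitude': array([0.14184732, 0.98900606, 0.04136843, 0.00591624])}
```

View pics/w9.png

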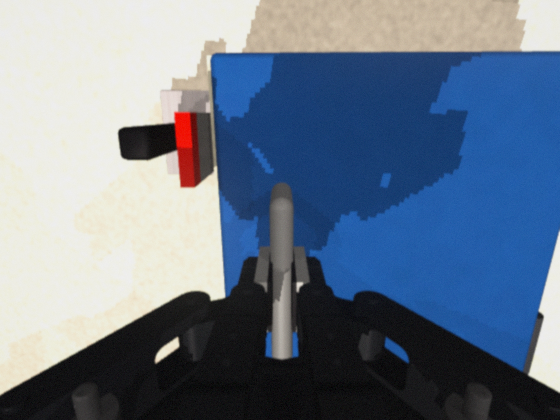

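```bash
python3 -m creep '[[0,0,0,0,0.0003,-0.001,0],[0,0,0,0,0.0003,-0.001,0],[0,0,0,0,0.0003,-0.001,0],[0,0,0,0,0,0,0]]'; python3 -m creep '[[0,0,0,0,0.0003,-0.001,0],[0,0,0,0,0.0003,-0.001,0],[0,0,0,0,0.0003,-0.001,0],[0,0,0,0,0,0,0]]'; python3 -m creep '[[0,0,0,0,0.0003,-0.001,0],[0,0,0,0,0.0003,-0.001,0],[0,0,0,0,0.0003,-0.001,0],[0,0,0,0,0.0003,-0.001,0],[0,0,0,0,0,0,0]]'
```

```text
time: 12.53
tool_pos: [0.5197, 0.0606, 0.1105]
tool_rot: [-0.001, 0.677, 0.736, -0.001]
contact_force: [2.7, -0.5, -9.2]
gripper_width: 0.092
time: 12.87
tool_pos: [0.5202, 0.0606, 0.1125]
tool_rot: [-0.001, 0.677, 0.736, -0.001]
contact_force: [4.9, -1.3, -16.0]
gripper_width: 0.088
time: 13.28
tool_pos: [0.5222, 0.0608, 0.1189]
tool_rot: [-0.001, 0.677, 0.736, -0.0]
contact_force: [1.3, -0.7, -8.3]
gripper_width: 0.092
```

```bash
python3 -m creep '[[0,0,0,0,0.0005,-0.0015,0],[0,0,0,0,0.0005,-0.0015,0],[0,0,0,0,0.0005,-0.0015,0],[0,0,0,0,0.0005,-0.0015,0],[0,0,0,0,0.0006,-0.0015,0],[0,0,0,0,0.0006,-0.0015,0],[0,0,0,0,0,0,0],[0,0,0,0,0,0,0]]'; python3 -m creep '[[0,0,0,0,0.0006,-0.0015,0],[0,0,0,0,0.0006,-0.0015,0],[0,0,0,0,0.0006,-0.0015,0],[0,0,0,0,0.0006,-0.0015,0],[0,0,0,0,0.0006,-0.0015,0],[0,0,0,0,0,0,0],[0,0,0,0,0,0,0],[0,0,0,0,0,0,0]]'; python3 look.py w10 wrist; python3 look.py s10 scene;python3 look.py t10 top
```

```text
time: 13.95
tool_pos: [0.5257, 0.0611, 0.1289]
tool_rot: [0.0, 0.677, 0.736, -0.0]
contact_force: [-2.3, -1.1, -0.6]
gripper_width: 0.09
time: 14.62
tool_pos: [0.5287, 0.0614, 0.1358]
tool_rot: [-0.0, 0.677, 0.736, -0.0]
contact_force: [-2.0, -0.4, -2.7]
gripper_width: 0.092
14.6167 [0.5286627  0.06139412 0.13577484] [[-0.0827, 0.9966, -0.0002], [0.9966, 0.0827, 0.0001], [0.0001, -0.0001, -1.0]] 0.09174367574668302 [-1.95774873 -0.44271462 -2.69890014]
{'fx': 315.41594250890273, 'fy': 315.41594250890273, 'cx': 281.4331257694314, 'cy': 206.01035440148286, 'xyz': array([0.52255942, 0.13337154, 0.27940529]), 'attitude': array([0.14176814, 0.98901933, 0.04134709, 0.00574314])}
14.6667 [0.52865748 0.06139834 0.13575462] [[-0.0827, 0.9966, -0.0002], [0.9966, 0.0827, 0.0], [0.0001, -0.0001, -1.0]] 0.09237060427831331 [-2.56885754 -1.14128212 -2.23284669]
14.7167 [0.5286592  0.06139974 0.13576082] [[-0.0827, 0.9966, -0.0001], [0.9966, 0.0827, 0.0], [0.0001, -0.0001, -1.0]] 0.09155665590166595 [-2.1670192  -1.00869495 -2.57387111]
```

View pics/w10.png

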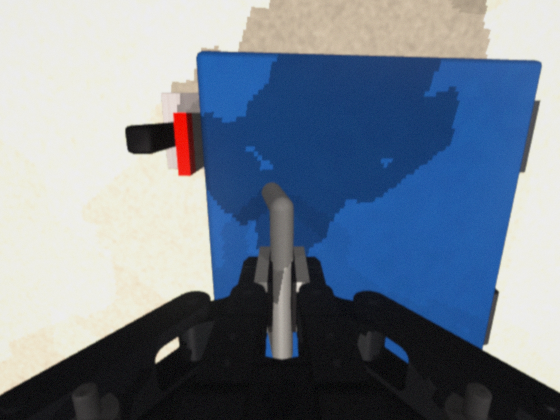

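View pics/s10.png

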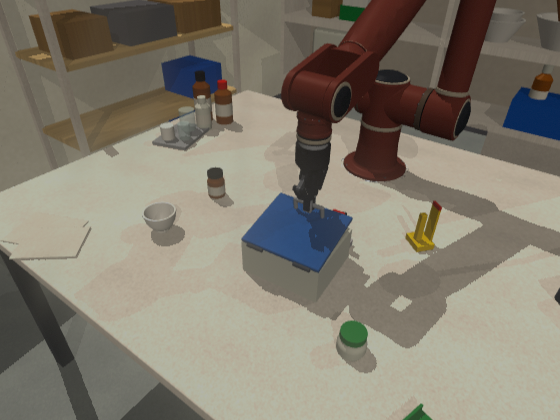

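```bash
python3 -m creep '[[0,0,0,0,0.0008,-0.002,0],[0,0,0,0,0,0,0],[0,0,0,0,0,0,0],[0,0,0,0,0,0,0],[0,0,0,0,0,0,0]]'; python3 look.py w11 wrist
python3 - <<'E'
import cv2,numpy as np
t=cv2.imread('pics/w11.png')
cv2.imwrite('pics/z11.png',np.clip(cv2.resize(t[30:230,100:330],None,fx=3.4,fy=3,interpolation=3)*1.5,0,255).astype('u1'))
cv2.imwrite('pics/z12.png',np.clip(cv2.resize(t[40:360,460:560],None,fx=3,fy=1.8,interpolation=3)*1.5,0,255).astype('u1'))
E
```

```text
time: 15.18
tool_pos: [0.5296, 0.0615, 0.1378]
tool_rot: [0.0, 0.677, 0.736, 0.0]
contact_force: [-1.1, 1.0, -2.8]
gripper_width: 0.094
15.1833 [0.52960271 0.06147372 0.13783847] [[-0.0827, 0.9966, 0.0003], [0.9966, 0.0827, 0.0001], [0.0001, 0.0003, -1.0]] 0.0938924103564168 [-1.10060377  0.97444644 -2.8081334 ]
{'fx': 315.41594250890273, 'fy': 315.41594250890273, 'cx': 281.4331257694314, 'cy': 206.01035440148286, 'xyz': array([0.52344979, 0.13344366, 0.28148183]), 'attitude': array([0.14175704, 0.9890212 , 0.04130834, 0.00596924])}
```

View pics/z11.png

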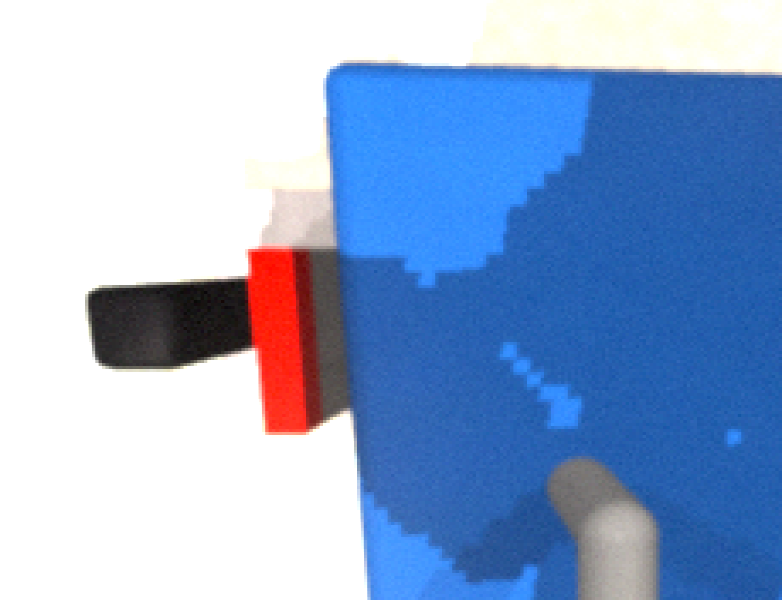

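View pics/z12.png

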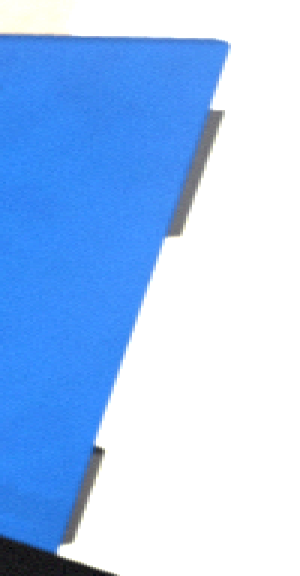

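Run:
```python
from h import *
import pickle
from scipy.optimize import least_squares
s,c=pickle.load(open('pics/w11.pkl','rb'))
b=np.array([.5747,.0646,.0825])
def box2w(P):
    a=b[2];return np.c_[b[0]+P[:,0]*np.cos(a)-P[:,1]*np.sin(a),b[1]+P[:,0]*np.sin(a)+P[:,1]*np.cos(a),P[:,2]]
def lid(th,P):
    return box2w(np.array([[.09+x*np.cos(th)+z*np.sin(th),y,.09-x*np.sin(th)+z*np.cos(th)] for x,y,z in P]))
P=[(-.177,.1,.01),(0,.1,.01)];q=np.array([(196,51.5),(536,62)])-.3
r=least_squares(lambda t:(proj(c,lid(t[0],P))-q)[0],[.2]);print('theta',r.x,(proj(c,lid(r.x[0],P))-q).round(1))
for t in(.15,.2,.25):print(t,(proj(c,lid(t,P))-q).round(1).tolist(), lid(t,[(-.145,0,.038)])[0].round(4))
th=np.arcsin(0);print('bar from tcp',s['tool_pos']+[0,0,.0187])
w=[at(c,p,.125) for p in((186.7,112.2),(189.7,173.7))]
for p in w:
    d=p[:2]-b[:2];a=b[2];print('gauge top in box',(d[0]*np.cos(a)+d[1]*np.sin(a)).round(4),(-d[0]*np.sin(a)+d[1]*np.cos(a)).round(4))
print(np.array(proj(c,box2w(np.array([[-.09,.045,.125],[-.09,.075,.125]])))))
```

```text
theta [0.14238612] [[ 0.8 -0.2]
 [ 4.6 -1.3]]
0.15 [[0.6, -0.8], [4.8, -1.3]] [0.5272 0.0607 0.1492]
0.2 [[0.2, -4.7], [5.6, -1.3]] [0.5303 0.0609 0.156 ]
0.25 [[0.8, -9.1], [6.3, -1.2]] [0.5337 0.0612 0.1627]
bar from tcp [0.52960271 0.06147372 0.15653847]
gauge top in box -0.0904 0.0735
gauge top in box -0.0914 0.0439
[[192.30852124 171.50215342]
 [187.34995371 108.83480554]]
```

Run:
```python
import cv2,numpy as np
t=cv2.imread('pics/t10.png')
cv2.imwrite('pics/z13.png',np.clip(cv2.resize(t[130:280,150:310],None,fx=5,fy=4,interpolation=3)*1.8,0,255).astype('u1'))
t=cv2.imread('pics/s10.png')
cv2.imwrite('pics/z14.png',np.clip(cv2.resize(t[170:310,230:380],None,fx=5,fy=4,interpolation=3)*1.5,0,255).astype('u1'))
```

```text
(no output)
```

View pics/z14.png

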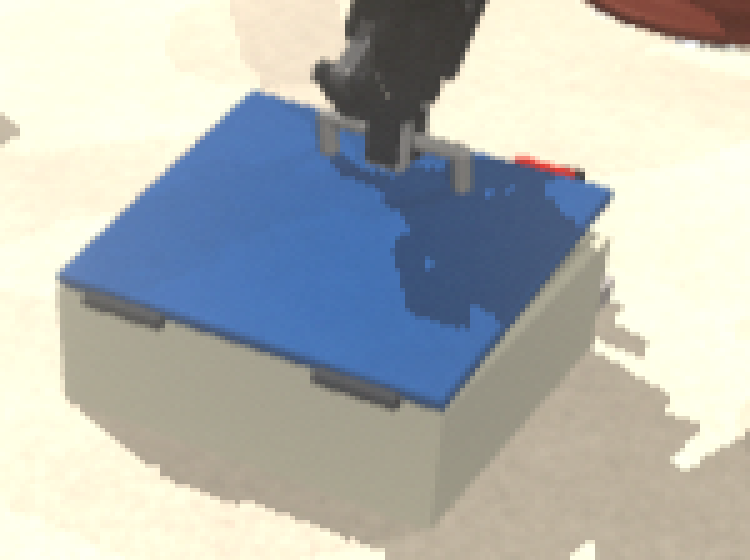

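```bash
python3 look.py s12 scene >/dev/null
python3 - <<'E'
import cv2,numpy as np
z=[np.clip(cv2.resize(cv2.imread(f'pics/{n}.png')[195:305,235:360],None,fx=6,fy=5,interpolation=3)*1.5,0,255).astype('u1') for n in('s0','s12') if 1] if 0 else None
for n,o in(('scene0','z15'),('s12','z16')):
    t=cv2.imread(f'pics/{n}.png')[185:305,235:360];cv2.imwrite(f'pics/{o}.png',np.clip(cv2.resize(t,None,fx=5,fy=5,interpolation=3)*1.5,0,255).astype('u1'))
E
```

```text
(no output)
```

View pics/z15.png

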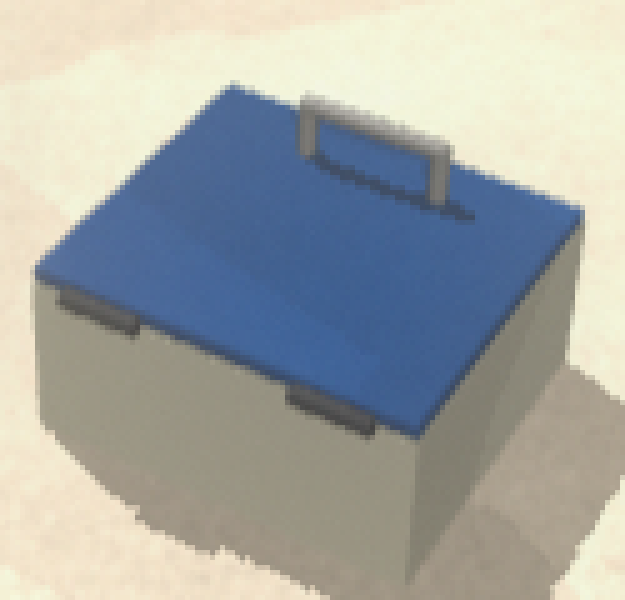

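View pics/z16.png

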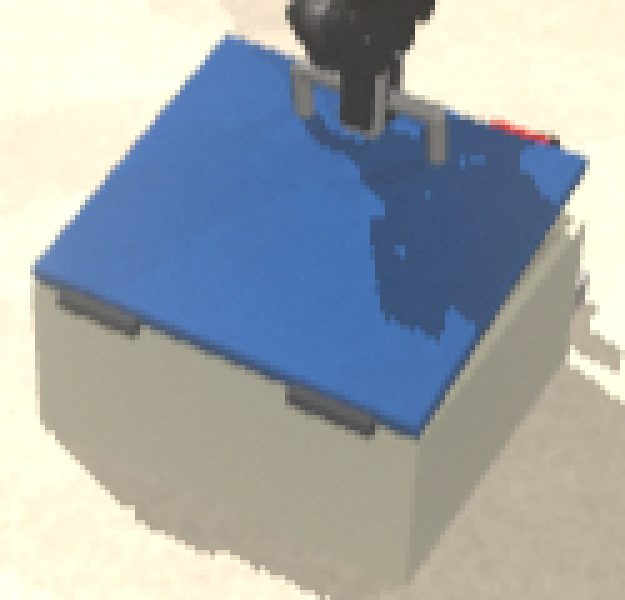

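Run:
```python
from h import *
from plant import manip
c=manip.get_calibration('scene')
b=np.array([.5747,.0646,.0825])
def lid(th,P):
    o=[];a=b[2]
    for x,y,z in P:
        X=.09+x*np.cos(th)+z*np.sin(th);Z=.09-x*np.sin(th)+z*np.cos(th)
        o.append([b[0]+X*np.cos(a)-y*np.sin(a),b[1]+X*np.sin(a)+y*np.cos(a),Z])
    return np.array(o)
P=[(-.177,-.1,.01),(-.177,.1,.01)]
p0=proj(c,lid(0,P))
print(p0-(np.array([(232,86),(583,210)])/5+[235,185]-.4))
for t in(.15,.18,.2,.22):print(t,(proj(c,lid(t,P))-p0).round(1).tolist())
print('meas',[[-1,-10],[1,-10.6]]);print(manip.state()['time'],manip.state()['tool_pos'])
```

```text
[[ 0.2851358  -1.4788589 ]
 [ 1.34986588 -0.82672998]]
0.15 [[-0.6, -7.9], [0.7, -8.1]]
0.18 [[-0.8, -9.3], [0.8, -9.6]]
0.2 [[-0.9, -10.3], [0.8, -10.6]]
0.22 [[-1.1, -11.3], [0.8, -11.6]]
meas [[-1, -10], [1, -10.6]]
15.2833 [0.52962394 0.06146507 0.1378634 ]
```

Run:
```python
from h import *
import pickle
s,c=pickle.load(open('pics/w11.pkl','rb'))
t=cv2.GaussianBlur(cv2.imread('pics/w11.png'),(3,3),0).astype(float)
red=t[:,:,2]-t[:,:,1]; blu=t[:,:,0]-t[:,:,2]
def cross(row,lo,hi,thr):
    for i in range(lo,hi):
        a,b=row[i]-thr,row[i+1]-thr
        if a*b<=0 and a!=b:return i+a/(a-b)
def yaw(pts,z):
    W=np.array([at(c,p,z) for p in pts]);k=np.polyfit(W[:,1],W[:,0],1);return np.degrees(np.arctan(-k[0])),np.std(W[:,0]-np.polyval(k,W[:,1])),W[:,0].mean(),W[:,1].mean()
m=red[116:170,170:200].max();print(m, red[140,170:200].round())
# right edge of bright red
pr=[];pl=[]
for v in range(116,170):
    r=red[v];j=170+int(np.argmax(r[170:200]));
    x=cross(r,j,200,m*.65);  y=cross(r,165,j,m*.5)
    if x:pr.append((x,v))
    if y:pl.append((y,v))
print('right',yaw(pr,.125),'left',yaw(pl,.125))
pb=[]
for v in list(range(60,100))+list(range(180,225)):
    x=cross(blu[v],193,225,25)
    if x:pb.append((x,v))
print('lid',len(pb),yaw(pb,.135))
```

```text
231.0 [  3.   3.  13.  49. 122. 190. 217. 219. 219. 220. 220. 220. 221. 221.
 220. 218. 197. 144.  93.  67.  60.  55.  40.  19.   7.   4.   3.   3.
   3.   2.]
right (np.float64(4.018326967162552), np.float64(2.4513566099958062e-05), np.float64(0.4786857401495008), np.float64(0.1160525280816093)) left (np.float64(4.912464903542219), np.float64(0.00012783860771961792), np.float64(0.4725562220290476), np.float64(0.11553957758972411))
lid 85 (np.float64(5.180553811967677), np.float64(7.986036003263558e-05), np.float64(0.48807916270847096), np.float64(0.11542647034347969))
```

Run:
```python
from plant import manip
s=manip.state();print(s['time'],s['tool_pos'],s['contact_force'],s['gripper_width'])
print(manip.job_done())
```

```text
15.2833 [0.52962394 0.06146507 0.1378634 ] [-0.47563052 -0.04442764 -3.33231341] 0.09434895265752477
the job is handed in; nothing more can be done
None
```

I stood the gauge against the box front and let go of it. I then pulled the lid up by its handle until the seal gave, and handed the job in at 15.3 s still gripping it. No verdict came back, so the figures below are my own measurements.

- **Gauge:** I stood it about 59 mm to the left of the box's middle and pushed it until it touched. Its face measured at x ≈ -0.091 m in the box frame, against a limit of -0.0935.
- **Gauge angle:** it measured 0.3 to 1.2° off parallel, depending on which edge I fitted. The limit is 2.6°.
- **Lid:** the pull was about 16 N at the highest reading, then dropped to about 3 N, which is roughly the lid's weight. The TCP height and the shift of the lid's corners in the scene camera both put the lid at 0.20 rad, so its edge is about 35 mm above the rim, level with the red top.
- **Disagreement:** a quick fit of one lid corner in the wrist picture gave 0.14 rad. I set it aside because a box position error of about 2 mm would explain the difference.
- **Bystanders:** I planned the moves to stay clear of the bottle, the jar and the mortar. They looked unmoved in the scene picture taken just after the lift, but I did not measure them.

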